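Nest the notions pots in the thread crate

ROBOT

A 7-joint arm with a two-finger parallel gripper is mounted at the origin on the work surface. World frame = base frame: x ahead of the robot, y to its left, z up, the work surface at z = 0. Lengths are in m, angles in rad, forces in N, time in s.
With the tool pointing down it reaches from about 0.425 to 0.925 m from the base axis. Payload 6.8 kg.
Tool frame: the origin (TCP) lies at the very end of the fingers, on their centre line; the grasp point (between the pads) lies 19 mm behind it (grip_point_offset is the distance from the TCP to the grasp point, in m); z points along the fingers, y is the line along which they close (so a half turn about z gives the same grasp; the last joint's range is limited). The gripper opens to 85 mm and grips with 20 to 120 N. Pads are 22 mm wide; open, the fingers measure 114 mm over their backs; the gripper's body (76 mm by 85 mm) begins 54 mm behind the grasp point. The pads swing forward as they close: fully open they stand 13 mm farther back than shut.
Start: joints at [1.122, 0.477, 0.022, 1.555, -0.011, 1.109, -0.083], TCP at [0.226, -0.636, 0.208] pointing down, gripper open.
Joint ranges: [-2.96, 2.96], [-0.34, 2.1], [-1.41, 1.46], [0.24, 2.44], [-1.37, 4.51], [0.17, 1.92], [-2.96, 2.96]. Speed limits (rad/s): [2.39, 2.39, 3.14, 3.14, 3.14, 3.14, 3.14].

INTERFACE

Orientations are given as a unit quaternion [w, x, y, z].
In Python, from station import * gives the robot as it stands.
- The arm moves only by the tool carry_out, never from a script. Its argument "rows" is text: rows parted by semicolons, each of 4 numbers parted by spaces: the shift along the world's x, y, z in mm, then the turn about the world's z in degrees. In form: dx dy dz yaw; .... A call has 1 to 10 rows; each row shifts and turns the commanded pose from where the row before left it; what a row does not reach is not made up. A row lasts 1/8 s, in which the tool goes at most 62.5 mm and 10.7 degrees, less where a joint would pass 70% of its speed; a pose out of reach is approached as far as the arm can. A call is refused whole if a number of a shift passes 62.5 or a number of a turn 10.7, either way. A call with a gripper value outside its range is refused whole. "claw" is the finger opening in mm, from 0 to 85.4, set as the call begins (left out, the last holds). The fingers move at their own pace and stop on an object; "force" is the grip in N (left out, the last holds). Time passes only in rows, so rows that do not move let the fingers close. It gives the time, the measured TCP pose, the force, the opening and the grip force at its end, in the units of the state.
- get_obs(): the state, without advancing time (a new reading comes with each control period).
- read_camera(name): name is "scene" or "top" or "wrist"; returns a dict with "img" (480x640x3 uint8, blue, green, red), "fov_y" (degrees; the focal length in pixels is half the picture's height over the tangent of half this angle, whatever the lens; pixels are square), "cx", "cy" (the principal point, pixels), "world_to_cam" (4x4, takes a point from world to camera coordinates). Camera axes: x right, y up, looking along -z (the intrinsics and any distortion apply to the point x, -y, -z); pixel columns grow to the right and rows downward; lengths in m; the calibration is good to about 2 mm. A picture is of the moment at which its call begins. There is no depth.
- hand_in(): hands the job in; it is judged then, once.
Trained networks look in the newest picture that a camera, given by its name, has taken for a name from the list of things; names that differ only in an ending like _2 or _b are one class to them, and where a whole thing is asked for, a point or a joint stands for the part that bears it (a point fixed in the world has none). Each returns a list of dicts, best first, with "confidence" (0 to 1); they miss things now and then, are a little off and sometimes report something else, mostly with a low value. They report only what shows in the picture. A call takes as long as a camera call. They do not tell look-alikes from the thing itself.
- recognise(camera, thing): "centre" ([column, row] in pixels, amid what is visible of it).
- outline_of(camera, thing): "pixels" (480x640 bool, what is visible of it) and "centre" ([column, row] in pixels, amid what is visible of it).
- place_of(camera, thing): "centre" ([column, row] in pixels: a listed point, or the origin of a listed thing).
The state is a dict: "t": time; "q": joint angles; "joint_vel": joint speeds; "joint_torque": joint torques, N m; "eef_pos": TCP position; "tool_rot": TCP orientation; "contact_force": force on the tool from outside, world axes, zero at the start; "torque": the same for the moment, N m; "gripper_width": opening from 0.0 (shut) to 1.0 (fully open); "grasp_force": force on a finger pad.
Only numpy, scipy, OpenCV 4.12 (cv2) and the standard library are available. Lean on these libraries where they do the work, as an engineer would, in place of code of your own. Each camera call takes 0.05 s, during which the arm holds its last target. There are 200 camera calls.

TASK

Pack away the three round aluminium notions pots as one nest in the only empty cell of the divided wooden thread crate, the one with a cork pad on its floor. First stand the widest pot upright on the cork pad, then stand the middle pot inside it, and last the slimmest pot inside the middle one, each right down on the floor below it and let go. Set each pot down gently instead of dropping it in, and leave the thread cones, oil bottle, bobbin and snips standing or lying where they are.

Things in the scene. Friction and masses are not known exactly. Their poses are not given: they have to be found in the camera images.
- wide_pot: the widest and lowest of three plain open round aluminium pots: straight upright wall, 68 mm outside diameter, 56 mm tall, wall 2.5 mm (63 mm clear inside), floor 4 mm thick, about 120 g, loose, standing upright on the table; origin at the centre of its underside, z up to its mouth
- middle_pot: the middle aluminium pot, same shape: 54 mm outside diameter, 84 mm tall, wall 2.5 mm (49 mm clear inside), floor 4 mm thick, about 115 g, loose, upright on the table; origin at the centre of its underside, z up. Standing inside the wide pot its rim is 32 mm above the wide pot's rim
- slim_pot: the slimmest and tallest aluminium pot, same shape: 40 mm outside diameter, 112 mm tall, wall 2.5 mm, floor 4 mm thick, about 100 g, loose, upright on the table; origin at the centre of its underside, z up. Standing inside the middle pot its rim is 32 mm above the middle pot's rim
- crate: low open wooden crate, fixed to the table, 190 x 190 mm and 34 mm tall, walls and floor 6 mm thick, divided by a cross of two 6 mm partitions (top at 30 mm) into 2 x 2 square cells of 86 mm clear width whose centres lie at +-46 mm in its x and y; origin at the centre of its underside, x and y along its walls, z up. Three cells hold a thread cone each, the fourth is empty but for the cork pad
- pad: thin cork disc, 72 mm diameter, 2 mm thick, fixed on the crate's floor in the middle of the empty cell; origin at the centre of its underside, so its top is 2 mm above the origin (8 mm above the table)
- cone_a: loose thread cone (cream thread), 90 mm tall, 54 mm wide at the foot, about 24 mm at its white tube tip, 70 g, standing in one cell of the crate; origin at the centre of its underside, z up along the cone. A bystander
- cone_b: loose thread cone (taupe thread), 90 mm tall, 54 mm wide at the foot, about 24 mm at its white tube tip, 70 g, standing in one cell of the crate; origin at the centre of its underside, z up along the cone. A bystander
- cone_c: loose thread cone (dark grey thread), 90 mm tall, 54 mm wide at the foot, about 24 mm at its white tube tip, 70 g, standing in one cell of the crate; origin at the centre of its underside, z up along the cone. A bystander
- oil_bottle: small clear plastic oil bottle with a white cap, 44 mm diameter, 95 mm tall, loose, standing near the pots; origin at the centre of its underside, z up. A bystander
- bobbin: small steel bobbin lying flat among the pots, 21 mm diameter, 11 mm tall, loose; origin at the centre of its underside, z up. A bystander
- snips: thread snips lying flat on the table, 120 mm long, 8 mm thick, loose, blades to +x of its frame; origin on the table under its middle, z up. A bystander
There are look-alikes about, which are no part of the job. What is shaped like the wide_pot but blue is not meant.

How it is judged:
On the way, in this order (a step that is already met when the one before it is completed fails the run):
1. the wide pot stands upright on the cork pad in the empty cell, let go (horizontal distance between wide_pot and pad below 0.016 m and z of wide_pot in the frame of pad between -0.003 and 0.006 m and angle between wide_pot's own z axis and vertical below 0.12 rad and contact force between the fingers and wide_pot below 0.1 N and linear speed of wide_pot below 0.02 m/s), for 0.2 s.
2. the middle pot stands on the floor of the wide pot, let go (horizontal distance between wide_pot and pad below 0.016 m and z of wide_pot in the frame of pad between -0.003 and 0.006 m and angle between each of wide_pot, middle_pot's own z axis and vertical below 0.12 rad and horizontal distance between middle_pot and wide_pot below 0.01 m and z of middle_pot in the frame of wide_pot between 0 and 0.009 m and contact force between the fingers and middle_pot below 0.1 N and linear speed of middle_pot below 0.02 m/s), for 0.2 s.
3. the slim pot stands on the floor of the middle pot, let go (horizontal distance between wide_pot and pad below 0.016 m and z of wide_pot in the frame of pad between -0.003 and 0.006 m and angle between each of wide_pot, middle_pot, slim_pot's own z axis and vertical below 0.12 rad and horizontal distance between middle_pot and wide_pot below 0.01 m and z of middle_pot in the frame of wide_pot between 0 and 0.009 m and horizontal distance between slim_pot and middle_pot below 0.01 m and z of slim_pot in the frame of middle_pot between 0 and 0.009 m and contact force between the fingers and slim_pot below 0.1 N and linear speed of slim_pot below 0.02 m/s), for 0.2 s.
At the end, for the whole second after the job is handed in: Wide pot upright (within 7 degrees) on the cork pad, centred within 16 mm; middle pot upright on the wide pot's floor and slim pot on the middle pot's floor (undersides within 9 mm of each other, centred within 10 mm); all let go and at rest (all of step 3 and contact force between the fingers and wide_pot below 0.1 N and linear speed of each of wide_pot, middle_pot below 0.02 m/s and contact force between the fingers and middle_pot below 0.1 N); the robot touches nothing.
It fails at once if a pot is let fall (faster than 0.7 m/s while not held: a drop of some 25 mm) ((contact force between the fingers and wide_pot below 0.1 N and linear speed of wide_pot above 0.7 m/s) or (contact force between the fingers and middle_pot below 0.1 N and linear speed of middle_pot above 0.7 m/s) or (contact force between the fingers and slim_pot below 0.1 N and linear speed of slim_pot above 0.7 m/s)).
It fails at once if a pot is rammed down hard (over 50 N between a pot and the pad, the crate or the pot around it) (contact force between wide_pot and pad above 50 N or contact force between wide_pot and crate above 50 N or contact force between any of middle_pot, slim_pot and wide_pot above 50 N or contact force between slim_pot and middle_pot above 50 N).
It fails at once if a thread cone is moved more than 35 mm or tipped over ((distance of cone_a from where it was at the start of the episode above 0.035 m or angle between cone_a's own z axis and vertical above 0.5 rad) or (distance of cone_b from where it was at the start of the episode above 0.035 m or angle between cone_b's own z axis and vertical above 0.5 rad) or (distance of cone_c from where it was at the start of the episode above 0.035 m or angle between cone_c's own z axis and vertical above 0.5 rad)).
It fails at once if the oil bottle, bobbin or snips are moved more than 35 mm or tipped over ((distance of oil_bottle from where it was at the start of the episode above 0.035 m or angle between oil_bottle's own z axis and vertical above 0.5 rad) or (distance of bobbin from where it was at the start of the episode above 0.035 m or angle between bobbin's own z axis and vertical above 0.5 rad) or (distance of snips from where it was at the start of the episode above 0.035 m or angle between snips's own z axis and vertical above 0.5 rad)).
It also fails if it takes over 72 s, if anything falls off the work surface, if the arm or the gripper's body presses on something with over 40 N, if the wrist force passes 120 N, or if a joint passes its speed limit or range.

## Working session

There is one attempt and no reset: what is moved stays moved. The work goes in short steps, Python scripts to look and compute and a tool call to move; the robot and the scene stay as the last step left them, time stands still between calls to the robot, and variables do not carry over. Pictures are saved under pics/ and viewed, at most 13 in all, crops included, and the job is handed in when it is done.

Besides the shell and the picture viewer there is one more tool, called after "Emit:" by a JSON object that holds its "fn" and its "kwargs", one argument or row to a line. carry_out: Moves the arm, as the interface text tells. Its arguments: {"type":"object","properties":{"rows":{"type":"string"},"claw":{"type":"number"},"force":{"type":"number"}},"required":["rows"]}

```bash
mkdir -p pics; cat > h.py <<'E'
from station import *
import numpy as np, cv2
def ray(c,uv):
    f=240/np.tan(np.radians(c["fov_y"])/2); M=np.array(c["world_to_cam"]); R=M[:3,:3]; t=M[:3,3]
    d=R.T@np.array([(uv[0]-c["cx"])/f,-(uv[1]-c["cy"])/f,-1]); return -R.T@t,d
def at(c,uv,z):
    o,d=ray(c,uv); return (o+d*(z-o[2])/d[2])
def proj(c,p):
    f=240/np.tan(np.radians(c["fov_y"])/2); M=np.array(c["world_to_cam"]); q=M[:3,:3]@np.array(p)+M[:3,3]
    return np.array([c["cx"]+f*q[0]/-q[2],c["cy"]-f*q[1]/-q[2]])
E
python3 - <<'E'
from h import *
np.set_printoptions(precision=4,suppress=True)
for n in("top","scene"):
    c=read_camera(n); cv2.imwrite(f"pics/{n}0.png",c["img"]); print(n,c["fov_y"],ray(c,(320,240)),c.get("dist"),[k for k in c])
    for t in["wide_pot","middle_pot","slim_pot","crate","pad","cone_a","oil_bottle","bobbin","snips"]:
        for r in place_of(n,t)[:4]:
            print(t,round(r["confidence"],2),np.round(r["centre"]),at(c,r["centre"],0.006 if t=="pad" else 0)[:2])
print(get_obs()["eef_pos"],get_obs()["tool_rot"],get_obs()["t"])
E
```

```text
top 49.076314530315145 (array([ 0.387 , -0.0746,  1.2511]), array([ 0.1067,  0.018 , -0.9942])) None ['img', 'fov_y', 'cx', 'cy', 'world_to_cam']
wide_pot 0.8 [327. 270.] [ 0.4506 -0.0689]
wide_pot 0.56 [372. 299.] [ 0.3831 -0.1755]
middle_pot 0.61 [330. 184.] [ 0.6572 -0.0754]
slim_pot 0.97 [408. 250.] [ 0.4983 -0.263 ]
crate 0.85 [228. 223.] [0.5614 0.17  ]
pad 0.78 [248. 245.] [0.5078 0.1189]
pad 0.39 [210. 246.] [0.5028 0.2109]
cone_a 0.88 [210. 246.] [0.5046 0.2128]
cone_a 0.87 [205. 204.] [0.6066 0.2277]
cone_a 0.77 [246. 210.] [0.5937 0.1281]
oil_bottle 0.55 [420. 190.] [ 0.6458 -0.2912]
bobbin 0.56 [371. 224.] [ 0.5615 -0.1739]
snips 0.66 [468. 262.] [ 0.4711 -0.4031]
scene 42.40306465603135 (array([ 1.1712, -0.7326,  0.7634]), array([-0.5506,  0.5722, -0.6079])) None ['img', 'fov_y', 'cx', 'cy', 'world_to_cam']
wide_pot 0.7 [220. 255.] [ 0.3729 -0.1858]
wide_pot 0.63 [287. 250.] [ 0.4555 -0.0821]
middle_pot 0.76 [361. 294.] [ 0.6452 -0.0766]
slim_pot 0.69 [376. 215.] [0.5037 0.133 ]
slim_pot 0.65 [229. 304.] [ 0.4942 -0.2625]
pad 0.53 [376. 213.] [0.5031 0.1324]
cone_a 0.95 [411. 232.] [0.5939 0.1392]
cone_a 0.87 [399. 197.] [0.4941 0.2234]
cone_a 0.58 [436. 214.] [0.5933 0.2256]
oil_bottle 0.69 [271. 350.] [ 0.6295 -0.2834]
bobbin 0.64 [289. 297.] [ 0.5588 -0.1753]
snips 0.87 [160. 341.] [ 0.4829 -0.4011]
[ 0.2256 -0.6362  0.2078] [0.     0.9855 0.1696 0.    ] 1.0
```

View pics/top0.png

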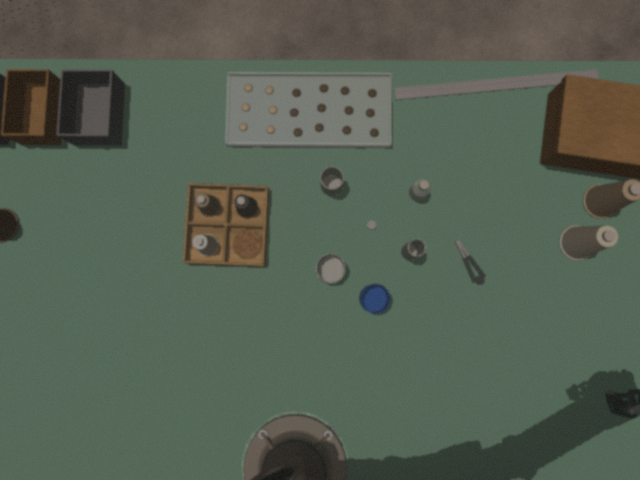

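View pics/scene0.png

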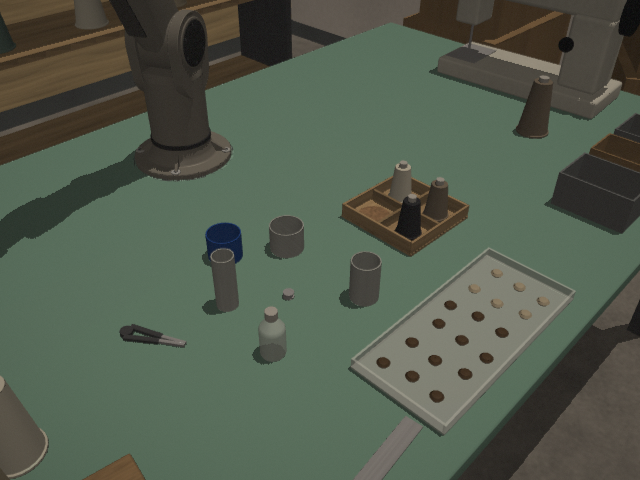

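The top view shows the wide pot at (332,269), the blue look-alike at (375,298), the middle pot at (332,180) and the slim pot at (415,250). The empty cork cell is the lower right one of the crate, at (247,243). The scene view agrees with this. Next I fit positions to the silhouettes in both cameras.

```bash
cat >> h.py <<'E'
from scipy.optimize import least_squares
def sil(c,x,y,r,h,z0=0):
    a=np.linspace(0,2*np.pi,60); P=[proj(c,(x+r*np.cos(t),y+r*np.sin(t),z)) for t in a for z in(z0,z0+h)]
    m=cv2.moments(cv2.convexHull(np.array(P,np.float32))); return np.array([m["m10"]/m["m00"],m["m01"]/m["m00"]]),m["m00"]
def fit(obs,r,h,g,z0=0):
    return least_squares(lambda p:np.concatenate([sil(c,p[0],p[1],r,h,z0)[0]-u for c,u in obs]),g)
def mask_c(n,t,guess):
    best=None
    for o in outline_of(n,t):
        u=np.array(o["centre"]); 
        if np.hypot(*(u-guess))<25 and best is None:
            m=cv2.moments(o["pixels"].astype(np.uint8),True); best=(np.array([m["m10"]/m["m00"],m["m01"]/m["m00"]]),m["m00"],o)
    return best
E
python3 - <<'E'
from h import *
np.set_printoptions(precision=4,suppress=True)
C={n:read_camera(n) for n in("top","scene")}
T={"wide_pot":(.034,.056,(.452,-.075)),"middle_pot":(.027,.084,(.65,-.076)),"slim_pot":(.02,.112,(.497,-.263))}
for t,(r,h,g) in T.items():
    obs=[]
    for n,c in C.items():
        s,a=sil(c,*g,r,h); b=mask_c(n,t,s)
        if b is None: print(t,n,"none");continue
        f=fit([(c,b[0])],r,h,g).x; obs.append((c,b[0])); print(t,n,f,"area",b[1],a)
    q=fit(obs,r,h,g); print("  both",q.x,q.fun)
g=(.505,.125)
for n,c in C.items():
    print(n,"pad guess",proj(c,(*g,.008)))
    for o in outline_of(n,"pad")[:2]: print("pad",o["confidence"],o["centre"],o["pixels"].sum(),at(c,o["centre"],.008)[:2])
    for o in outline_of(n,"crate")[:1]:
        k,_=cv2.findContours(o["pixels"].astype(np.uint8),0,2); k=max(k,key=cv2.contourArea); R=cv2.minAreaRect(k); 
        print("crate",o["confidence"],o["centre"],cv2.contourArea(k)); 
        if n=="top":
            B=np.array([at(c,u,.034)[:2] for u in cv2.boxPoints(R)]); print(B,B.mean(0),np.linalg.norm(np.diff(B,axis=0),axis=1),np.degrees(np.arctan2(*(np.diff(B,axis=0)[:,::-1].T))))
    im=c["img"]; u=proj(c,(.55,.17,.03)).astype(int)
    w=im[u[1]-65:u[1]+65,u[0]-80:u[0]+80]; cv2.imwrite(f"pics/crate_{n}.png",cv2.resize(w,None,fx=3,fy=3,interpolation=2)); print("crop origin",u-[80,65])
E
python3 -c "
import cv2,numpy as np
a,b=[cv2.imread(f'pics/crate_{n}.png') for n in('top','scene')];cv2.imwrite('pics/cr.png',cv2.resize(np.hstack([a,b]),(800,325)))"
```

```text
wide_pot top [ 0.4522 -0.0762] area 680.0 714.4020756650716
wide_pot scene [ 0.4481 -0.0777] area 1353.0 1345.8040058710612
  both [ 0.4502 -0.0774] [0.5464 0.8754 0.8148 0.3949]
middle_pot top [ 0.6559 -0.0781] area 618.0 588.8946348084137
middle_pot scene [ 0.6525 -0.0788] area 1549.0 1566.4388577060308
  both [ 0.6543 -0.0792] [0.4602 0.6638 0.6607 0.5728]
slim_pot top [ 0.4964 -0.2634] area 413.0 402.3888068962842
slim_pot scene [ 0.4916 -0.2636] area 1377.0 1427.8574121033307
  both [ 0.4941 -0.2639] [0.2506 1.006  0.769  0.7691]
top pad guess [245.5652 245.7542]
pad 0.66 [248.6, 248.8] 665 [0.4978 0.1176]
crate 0.67 [226.0, 220.1] 6535.0
[[0.4588 0.2687]
 [0.6536 0.2677]
 [0.6459 0.0689]
 [0.4519 0.0733]] [0.5525 0.1696] [0.1948 0.199  0.1941] [ -0.2678 -92.2149 178.6965]
crop origin [145 160]
scene pad guess [374.0723 213.8037]
pad 0.76 [375.5, 209.9] 251 [0.4977 0.1383]
crate 0.95 [396.1, 219.7] 3976.0
crop origin [324 140]
```

View pics/cr.png

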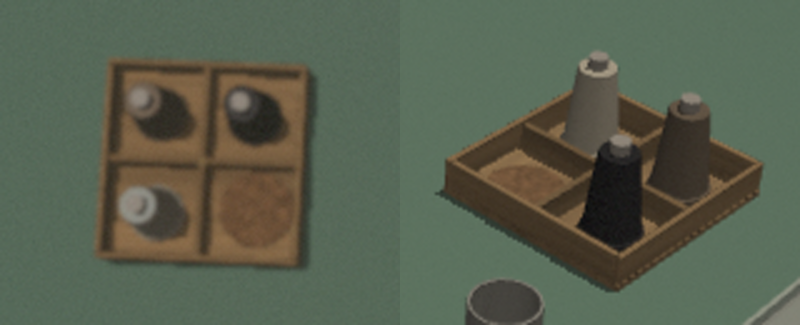

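Emit:
{"fn": "carry_out", "kwargs": {
  "rows": "20 50 0 2.4;20 50 0 2.4;20 50 0 2.4;20 50 0 2.4;20 50 0 2.4;20 50 0 2.4;20 50 0 2.4;20 50 0 2.4;20 50 0 2.4;20 50 0 2.4",
  "claw": 85.4,
  "force": 30
}}

```text
t: 2.85
eef_pos: [0.4262, -0.1347, 0.2082]
tool_rot: [0.0, 0.929, 0.371, 0.0]
contact_force: [1.1, 0.7, 0.6]
gripper_width: 1.004
grasp_force: 0.0
```

Emit:
{"fn": "carry_out", "kwargs": {
  "rows": "25 60 0 0;0 0 0 0;0 0 0 0"
}}

```text
t: 3.22
eef_pos: [0.4495, -0.0789, 0.2078]
tool_rot: [0.0, 0.929, 0.371, -0.0]
contact_force: [0.1, 0.1, -0.7]
gripper_width: 1.001
grasp_force: 0.0
```

```bash
python3 - <<'E'
from h import *
np.set_printoptions(precision=4,suppress=True)
c=read_camera("wrist"); cv2.imwrite("pics/w1.png",c["img"]); print(c["fov_y"],ray(c,(c["cx"],c["cy"])))
for t in["wide_pot","pad"]:
    for o in outline_of("wrist",t)[:3]: print(t,o["confidence"],o["centre"],o["pixels"].sum(),at(c,o["centre"],.05)[:2])
print(proj(c,(.451,-.077,.056)),proj(c,(.508,.122,.008)))
o=get_obs();print(o["eef_pos"],o["tool_rot"],o["t"],o["contact_force"],o["gripper_width"])
E
```

```text
71.79875686786028 (array([ 0.5004, -0.0291,  0.3744]), array([-0.2003, -0.1912, -0.9609]))
wide_pot 0.59 [318.7, 212.0] 4010 [ 0.453  -0.0728]
wide_pot 0.58 [345.6, 316.2] 3835 [ 0.3895 -0.1736]
wide_pot 0.32 [180.0, 45.5] 6341 [0.4765 0.1162]
pad 0.86 [210.5, 27.2] 3954 [0.5058 0.1057]
[320.3641 217.5489] [212.3275  26.8516]
[ 0.4491 -0.08    0.2077] [ 0.0001  0.9292  0.3695 -0.0002] 3.375 [ 0.4014  0.3489 -0.1061] 0.9996574340074408
```

View pics/w1.png

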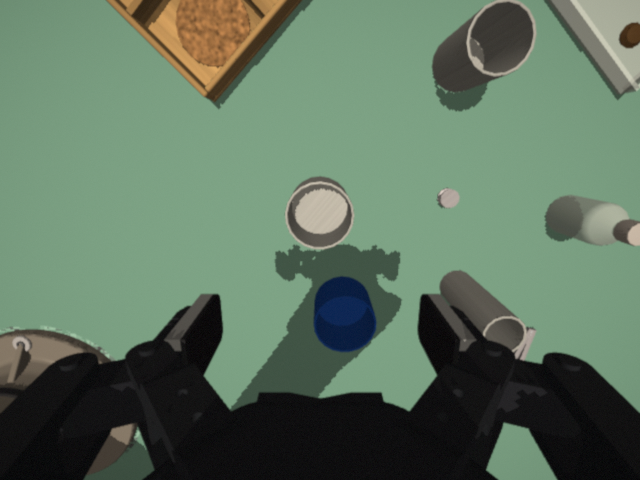

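The wrist view shows the wide pot at (319,214), the blue pot at (345,315), the middle pot at (485,45), the slim pot at (490,310) and the pad at (212,28). I'll fit all of these from this view.

```bash
python3 - <<'E'
from h import *
np.set_printoptions(precision=4,suppress=True)
c=read_camera("wrist")
T={"wide_pot":(.034,.056,(.452,-.075)),"middle_pot":(.027,.084,(.655,-.078)),"slim_pot":(.02,.112,(.495,-.263))}
for t,(r,h,g) in T.items():
    s,a=sil(c,*g,r,h); b=mask_c("wrist",t,s)
    if b is None: print(t,"none",s);continue
    print(t,fit([(c,b[0])],r,h,g).x,b[1],a)
# bright-rim ellipse of wide pot
im=c["img"].astype(int); sat=im.max(2)-im.min(2)
m=((sat<28)).astype(np.uint8); m[:, :270]=0;m[:,370:]=0;m[:165]=0;m[260:]=0
k,_=cv2.findContours(m,0,2)
for q in sorted(k,key=cv2.contourArea)[-2:]:
    if len(q)>5: e=cv2.fitEllipse(q); print(e,cv2.contourArea(q),at(c,e[0],.056))
hsv=cv2.cvtColor(c["img"],40); print(hsv[28,212],hsv[15,130],hsv[130,212])
o=outline_of("wrist","pad")[0]["pixels"]; ys,xs=np.where(o); print(xs.min(),xs.max(),ys.min(),ys.max())
pts=np.array([at(c,(x,y),.008)[:2] for x,y in zip(xs,ys) ])
k,_=cv2.findContours(o.astype(np.uint8),0,1); k=max(k,key=len)[:,0]; k=k[k[:,1]>2]
W=np.array([at(c,u,.008)[:2] for u in k.astype(float)])
f=least_squares(lambda p:np.hypot(W[:,0]-p[0],W[:,1]-p[1])-p[2],(.5,.12,.036),loss="soft_l1",f_scale=.001); print("pad",f.x)
E
```

```text
wide_pot [ 0.4505 -0.0749] 3924.0 3955.789536315715
middle_pot [ 0.6541 -0.0764] 6472.0 6629.03156351344
slim_pot [ 0.4968 -0.26  ] 3312.0 3848.7549918345176
((319.9414367675781, 220.4198760986328), (81.1595230102539, 88.89484405517578), 147.70082092285156) 4923.5 [ 0.4483 -0.0798  0.056 ]
[ 15 152 156] [ 16 141  92] [ 66  60 161]
174 248 0 64
pad [0.5088 0.1236 0.0348]
```

Emit:
{"fn": "carry_out", "kwargs": {
  "rows": "1 3 -45 0;0 0 -45 0;0 0 -45 0;0 0 -25 0;0 0 -15 0;0 0 -8 0;0 0 0 0;0 0 0 0"
}}

```text
t: 4.62
eef_pos: [0.4514, -0.0756, 0.0256]
tool_rot: [0.0, 0.929, 0.371, 0.001]
contact_force: [-0.1, 0.3, 0.2]
gripper_width: 1.001
grasp_force: 0.0
```

Emit:
{"fn": "carry_out", "kwargs": {
  "rows": "0 0 0 0;0 0 0 0;0 0 0 0;0 0 0 0;0 0 0 0;0 0 0 0",
  "claw": 60
}}

```text
t: 5.38
eef_pos: [0.4524, -0.0753, 0.0268]
tool_rot: [0.001, 0.929, 0.371, 0.002]
contact_force: [-3.3, 1.5, 18.4]
gripper_width: 0.702
grasp_force: 12.0
```

```bash
python3 - <<'E'
from h import *
c=read_camera("wrist"); s=read_camera("scene")
a=s["img"][180:320,200:380]; a=cv2.resize(a,None,fx=2.22,fy=2.22)
b=cv2.resize(c["img"],(400,300)); b=np.vstack([b,np.zeros((a.shape[0]-300,400,3),np.uint8)])[:a.shape[0]]
cv2.imwrite("pics/g1.png",np.hstack([a[:, :400],b])); o=get_obs();print(o["contact_force"],o["gripper_width"],o["grasp_force"],o["torque"])
E
```

```text
[-3.88840965  1.7977115  19.41697739] 0.7080510496178877 11.993301265974878 [ 0.09173782  0.595784   -0.11858168]
```

View pics/g1.png

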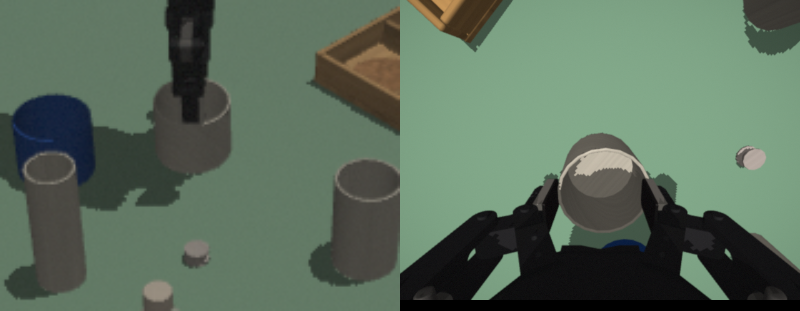

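The fingers are outside the pot wall near the rim, at about (190,110) in the left half. The upward force probably comes from the pads swinging forward as they close. I'll ease the grip and try a small lift.

Emit:
{"fn": "carry_out", "kwargs": {
  "rows": "0 0 0 0;0 0 0 0;0 0 2 0;0 0 2 0;0 0 2 0;0 0 2 0;0 0 0 0",
  "claw": 63
}}

```text
t: 6.35
eef_pos: [0.4508, -0.0755, 0.0329]
tool_rot: [0.0, 0.929, 0.371, 0.0]
contact_force: [0.1, 2.2, -1.0]
gripper_width: 0.739
grasp_force: 0.0
```

```bash
cat >> h.py <<'E'
def pair(name,box,f):
    c=read_camera("wrist"); s=read_camera("scene"); x0,y0,x1,y1=box
    a=cv2.resize(s["img"][y0:y1,x0:x1],(400,300)); cv2.imwrite("pics/"+name,np.hstack([a,cv2.resize(c["img"],(400,300))]))
    return c,s
E
python3 - <<'E'
from h import *
c,s=pair("g2.png",(230,165,350,255),3); o=get_obs();print(o["eef_pos"],o["contact_force"],o["gripper_width"],o["grasp_force"],o["torque"])
E
```

```text
[ 0.45061656 -0.07550734  0.03278056] [ 0.14318789 -0.3521974  -0.08852901] 0.7403726998571505 0.0 [ 0.02341423 -0.00035947 -0.00192825]
```

View pics/g2.png

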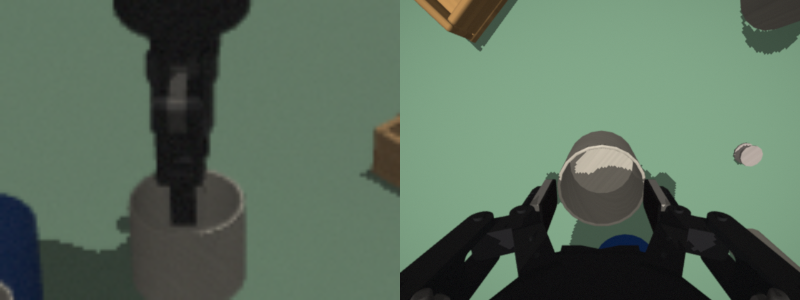

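```bash
python3 - <<'E'
from h import *
s=read_camera("scene"); e=np.array(get_obs()["eef_pos"])
for d in(.032,.04,.046):
    p=e[:2]+d*np.array([.687,-.727]); 
    for uv in((284.9,231.6),):
        o,r=ray(s,uv); k=np.dot(p-o[:2],r[:2])/np.dot(r[:2],r[:2]); q=o+k*r; print(d,q,q[:2]-p)
    print([proj(s,(*p,z)).round(1) for z in(.033,.045,.056,.065)])
for t,g in(("wide_pot",(.451,-.0755)),):
    for n in("scene",):
        c=s; b=mask_c(n,t,sil(c,*g,.034,.056)[0]); print(fit([(c,b[0])],.034,.056,g).x,b[1])
E
```

```text
0.032 [ 0.47070815 -0.10083962  0.06252431] [-0.00187468 -0.00207854]
[array([286.8, 243.8]), array([286.6, 238.9]), array([286.5, 234.3]), array([286.3, 230.5])]
0.04 [ 0.47663139 -0.10618193  0.06845123] [-0.00144744 -0.00160484]
[array([286.6, 246.4]), array([286.4, 241.4]), array([286.2, 236.8]), array([286.1, 233. ])]
0.046 [ 0.48107381 -0.11018866  0.07289642] [-0.00112701 -0.00124957]
[array([286.4, 248.3]), array([286.2, 243.4]), array([286. , 238.8]), array([285.9, 234.9])]
[ 0.45426533 -0.08343639] 1116.0
```

The finger tips really stand about 29 mm above the reported TCP at this opening, so they were sitting on the rim. I'll open and go lower.

Emit:
{"fn": "carry_out", "kwargs": {
  "rows": "0 0 0 0;0 0 0 0;0 0 0 0;0 0 -8 0;0 0 -8 0;0 0 -8 0;0 0 -5 0;0 0 0 0",
  "claw": 85.4
}}

```text
t: 7.55
eef_pos: [0.4503, -0.0754, 0.0033]
tool_rot: [-0.0, 0.929, 0.371, -0.0]
contact_force: [0.1, -0.1, -0.2]
gripper_width: 0.999
grasp_force: 0.0
```

Emit:
{"fn": "carry_out", "kwargs": {
  "rows": "0 0 0 0;0 0 0 0;0 0 0 0;0 0 0 0;0 0 0 0",
  "claw": 62
}}

```text
t: 8.18
eef_pos: [0.451, -0.0755, 0.0042]
tool_rot: [0.0, 0.929, 0.371, 0.0]
contact_force: [-0.4, -0.6, 5.5]
gripper_width: 0.769
grasp_force: 34.0
```

Emit:
{"fn": "carry_out", "kwargs": {
  "rows": "0 0 5 0;0 0 10 0;0 0 15 0;0 0 20 0;0 0 20 0;0 0 0 0;0 0 0 0"
}}

```text
t: 9.05
eef_pos: [0.4504, -0.0756, 0.0737]
tool_rot: [0.0, 0.929, 0.371, -0.0]
contact_force: [1.0, -1.0, -1.5]
gripper_width: 0.772
grasp_force: 35.0
```

```bash
python3 - <<'E'
from h import *
np.set_printoptions(precision=4,suppress=True)
c,s=pair("g3.png",(210,130,370,250),3); o=get_obs();print(o["eef_pos"],o["contact_force"],o["gripper_width"],o["grasp_force"])
for o in outline_of("wrist","pad")[:2]: print(o["confidence"],o["centre"],at(c,o["centre"],.008)[:2])
E
```

```text
[ 0.45   -0.0755  0.0732] [-0.0426 -0.0898 -1.5849] 0.7701736118431161 35.040765548619675
0.78 [139.8, 9.1] [0.4833 0.1079]
```

View pics/g3.png

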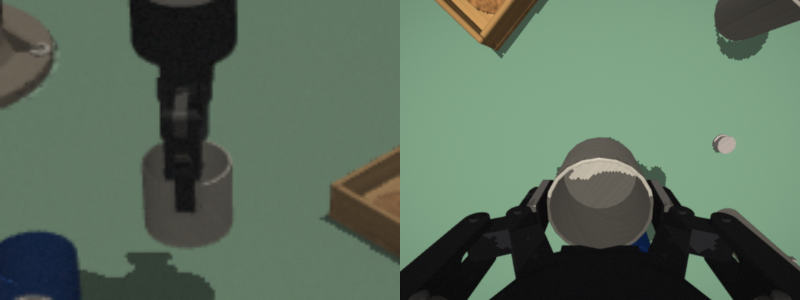

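Emit:
{"fn": "carry_out", "kwargs": {
  "rows": "11 40 4 0;11 40 0 0;12 40 0 0;12 40 0 0;11 39 0 0;0 0 0 0;0 0 0 0"
}}

```text
t: 10.07
eef_pos: [0.5069, 0.1229, 0.077]
tool_rot: [0.0, 0.929, 0.371, -0.001]
contact_force: [0.4, -0.2, -0.7]
gripper_width: 0.77
grasp_force: 35.2
```

```bash
python3 - <<'E'
from h import *
np.set_printoptions(precision=4,suppress=True)
C={n:read_camera(n) for n in("wrist","top","scene")}; o=get_obs();e=o["eef_pos"];print(e,o["contact_force"],o["gripper_width"])
z0=e[2]-.004
for n,c in C.items():
    s,a=sil(c,e[0],e[1],.034,.056,z0); b=mask_c(n,"wide_pot",s)
    if b: print(n,fit([(c,b[0])],.034,.056,e[:2],z0).x,b[1],a)
cv2.imwrite("pics/w4.png",np.hstack([cv2.resize(C["wrist"]["img"],(400,300)),cv2.resize(C["top"]["img"][170:290,150:310],(400,300))]))
E
```

```text
[0.5073 0.1219 0.0774] [ 1.0317 -0.0096 -0.6486] 0.768251433443813
wrist [0.507  0.1244] 23761.0 24722.09697700315
top [0.5072 0.0927] 90.0 898.1786133321002
scene [0.5082 0.1113] 947.0 1258.1963627261575
```

View pics/w4.png

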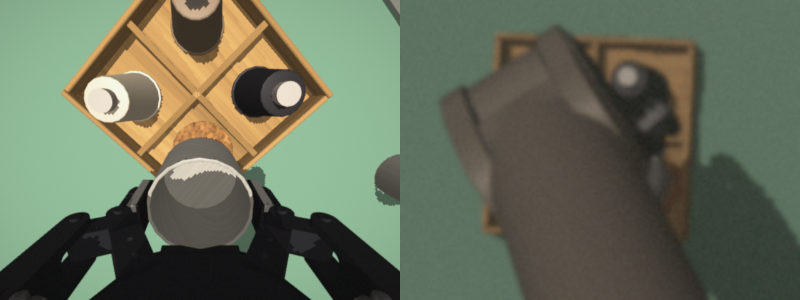

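```bash
python3 - <<'E'
from h import *
np.set_printoptions(precision=4,suppress=True)
c=read_camera("wrist"); L=at(c,(104,149),.034);R=at(c,(528,152),.034);X=at(c,(197/.625,97/.625),.03); e=get_obs()["eef_pos"]
print(L,R,(L+R)/2,np.linalg.norm(L-R),X)
u=(R-L)[:2]/np.linalg.norm(R-L); d=np.array([u[1],-u[0]])
if d@(e[:2]-X[:2])<0: d=-d
print("cell",(L+R)[:2]/2+d*.06505,X[:2]+d*.06505, np.degrees(np.arctan2(*u[::-1])),e)
E
```

```text
[0.4658 0.2662 0.034 ] [0.6434 0.0766 0.034 ] [0.5546 0.1714 0.034 ] 0.2598398585244775 [0.552  0.1699 0.03  ]
cell [0.5071 0.1269] [0.5045 0.1255] -46.88941065149097 [0.5076 0.1228 0.0778]
```

Emit:
{"fn": "carry_out", "kwargs": {
  "rows": "0 2 -20 0;0 0 -20 0;0 0 -12 0;0 0 -6 0;0 0 -4 0;0 0 -2 0;0 0 0 0"
}}

```text
t: 11.3
eef_pos: [0.5079, 0.1256, 0.014]
tool_rot: [0.0, 0.929, 0.371, 0.0]
contact_force: [0.6, -1.0, -1.7]
gripper_width: 0.775
grasp_force: 35.2
```

Emit:
{"fn": "carry_out", "kwargs": {
  "rows": "0 0 -1 0;0 0 -1 0;0 0 0 0"
}}

```text
t: 11.68
eef_pos: [0.5079, 0.1256, 0.0123]
tool_rot: [0.0, 0.929, 0.371, 0.0]
contact_force: [-1.9, -0.9, 4.9]
gripper_width: 0.77
grasp_force: 35.7
```

Emit:
{"fn": "carry_out", "kwargs": {
  "rows": "0 0 0 0;0 0 0 0;0 0 0 0;0 0 0 0;0 0 10 0;0 0 25 0;0 0 45 0;0 0 60 0;0 0 0 0;0 0 0 0",
  "claw": 80
}}

```text
t: 12.92
eef_pos: [0.5076, 0.1253, 0.1523]
tool_rot: [0.0, 0.929, 0.371, 0.0]
contact_force: [-0.1, -0.9, 0.0]
gripper_width: 0.941
grasp_force: 0.0
```

```bash
python3 - <<'E'
from h import *
np.set_printoptions(precision=4,suppress=True)
c=read_camera("wrist"); s=read_camera("scene"); o=get_obs();print(o["eef_pos"],o["contact_force"],o["tool_rot"])
T={"wide_pot":(.034,.056,(.507,.125),.008),"middle_pot":(.027,.084,(.654,-.078),0),"slim_pot":(.02,.112,(.495,-.262),0)}
for n,k in(("wrist",c),("scene",s)):
  for t,(r,h,g,z) in T.items():
    q,a=sil(k,*g,r,h,z); b=mask_c(n,t,q)
    if b: print(n,t,fit([(k,b[0])],r,h,g,z).x,b[1],a)
E
```

```text
[0.5067 0.1251 0.1509] [ 0.3539  0.6118 -0.1028] [-0.0001  0.9287  0.3708 -0.0011]
wrist wide_pot [0.5065 0.1261] 5997.0 5976.488686266588
wrist middle_pot [ 0.647  -0.0643] 6206.0 8291.142764042597
scene wide_pot [0.5001 0.1289] 945.0 1184.4770824678708
scene middle_pot [ 0.6529 -0.0794] 1544.0 1575.5611241762526
scene slim_pot [ 0.4923 -0.2649] 1397.0 1424.242263913271
```

Emit:
{"fn": "carry_out", "kwargs": {
  "rows": "29 -40 10 0;30 -41 0 0;30 -41 0 0;29 -41 0 0;29 -40 0 0;0 0 0 0;0 0 0 0;0 0 0 0",
  "claw": 85.4
}}

```text
t: 14.32
eef_pos: [0.6542, -0.0757, 0.1618]
tool_rot: [-0.0, 0.928, 0.372, -0.0]
contact_force: [0.9, -0.3, -0.4]
gripper_width: 1.002
grasp_force: 0.0
```

```bash
cat > m.py <<'E'
from h import *
import sys
np.set_printoptions(precision=4,suppress=True)
T={"wide_pot":(.034,.056,(.507,.125),.008),"middle_pot":(.027,.084,(.654,-.078),0),"slim_pot":(.02,.112,(.495,-.262),0)}
c=read_camera("wrist"); o=get_obs();print(o["eef_pos"],o["contact_force"],o["tool_rot"])
for t in sys.argv[1:]:
    r,h,g,z=T[t]; q,a=sil(c,*g,r,h,z); b=mask_c("wrist",t,q)
    if b: print(t,fit([(c,b[0])],r,h,g,z).x,b[1],a)
E
python3 m.py wide_pot middle_pot slim_pot
```

```text
[ 0.6543 -0.0759  0.1619] [-0.3512  0.3826 -0.3661] [-0.0003  0.9283  0.3718  0.    ]
wide_pot [0.5125 0.1185] 6973.0 9105.880972106392
middle_pot [ 0.6541 -0.0765] 4451.0 4471.141674116487
```

Emit:
{"fn": "carry_out", "kwargs": {
  "rows": "0 -1 -45 0;0 0 -40 0;0 0 -25 0;0 0 -12 0;0 0 -5 0;0 0 0 0;0 0 0 0"
}}

```text
t: 15.4
eef_pos: [0.6555, -0.0785, 0.036]
tool_rot: [0.0, 0.929, 0.371, 0.001]
contact_force: [-0.1, 0.2, 0.3]
gripper_width: 1.003
grasp_force: 0.0
```

Emit:
{"fn": "carry_out", "kwargs": {
  "rows": "0 0 0 0;0 0 0 0;0 0 0 0;0 0 0 0;0 0 0 0;0 0 0 0;0 0 0 0",
  "claw": 48
}}

```text
t: 16.27
eef_pos: [0.6549, -0.0784, 0.0354]
tool_rot: [0.0, 0.929, 0.371, 0.0]
contact_force: [-2.3, -0.1, 5.4]
gripper_width: 0.606
grasp_force: 31.6
```

Emit:
{"fn": "carry_out", "kwargs": {
  "rows": "0 0 5 0;0 0 15 0;0 0 30 0;0 0 35 0;-25 15 20 0;-40 20 0 0;-40 25 0 0;-40 35 0 0;-3 40 0 0;0 40 0 0"
}}

```text
t: 17.52
eef_pos: [0.5064, 0.0974, 0.141]
tool_rot: [0.001, 0.929, 0.371, 0.001]
contact_force: [0.7, 0.1, -1.2]
gripper_width: 0.611
grasp_force: 31.9
```

Emit:
{"fn": "carry_out", "kwargs": {
  "rows": "0 15 0 0;0 10 0 0;0 0 0 0;0 0 0 0"
}}

```text
t: 18.02
eef_pos: [0.5068, 0.12, 0.1396]
tool_rot: [0.0, 0.929, 0.37, -0.0]
contact_force: [0.4, 0.2, -1.9]
gripper_width: 0.614
grasp_force: 31.9
```

```bash
cat > held.py <<'E'
from h import *
import sys
np.set_printoptions(precision=4,suppress=True)
t,r,h,dz,t2=sys.argv[1],*map(float,sys.argv[2:5]),sys.argv[5]
C={n:read_camera(n) for n in("wrist","top","scene")}; o=get_obs();e=np.array(o["eef_pos"]);print(e,o["contact_force"],o["gripper_width"])
z0=e[2]-dz
for n,c in C.items():
    s,a=sil(c,e[0],e[1],r,h,z0); b=mask_c(n,t,s)
    if b: print(n,t,fit([(c,b[0])],r,h,e[:2],z0).x,b[1],a)
c=C["wrist"]; cv2.imwrite(f"pics/held_{t}.png",np.hstack([cv2.resize(c["img"],(400,300)),cv2.resize(C["scene"]["img"][110:260,300:500],(400,300))]))
E
python3 held.py middle_pot .027 .084 .0355 x
```

```text
[0.5068 0.1204 0.1397] [-1.057  -0.4478 -0.9939] 0.6058452710593865
wrist middle_pot [0.5067 0.1215] 16643.0 16726.20269606542
top middle_pot [0.5036 0.0959] 112.0 715.2703021155903
scene middle_pot [0.5134 0.1054] 973.0 1303.1386366644874
```

View pics/held_middle_pot.png

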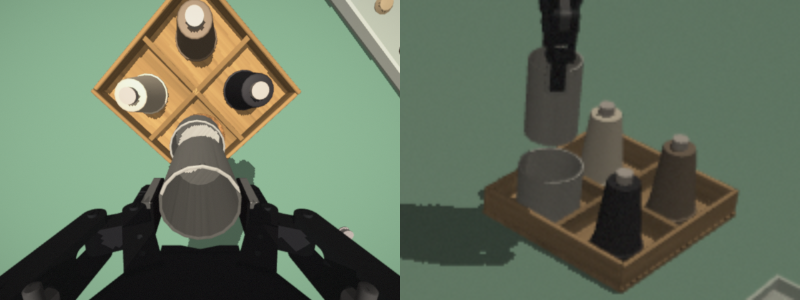

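Wrist view: the middle pot is held upright above the wide pot's mouth at (197,135). I'll centre it and lower it.

Emit:
{"fn": "carry_out", "kwargs": {
  "rows": "1 5 0 0;0 0 -15 0;0 0 -15 0;0 0 -5 0;0 0 -5 0;0 0 -5 0;0 0 -5 0;0 0 0 0"
}}

```text
t: 19.32
eef_pos: [0.5074, 0.1264, 0.0895]
tool_rot: [-0.0, 0.929, 0.371, -0.0]
contact_force: [-0.3, -1.0, -0.4]
gripper_width: 0.613
grasp_force: 31.8
```

Emit:
{"fn": "carry_out", "kwargs": {
  "rows": "0 0 -8 0;0 0 -8 0;0 0 -8 0;0 0 -8 0;0 0 -4 0;0 0 -2 0;0 0 -1 0;0 0 0 0"
}}

```text
t: 20.32
eef_pos: [0.5078, 0.1265, 0.051]
tool_rot: [0.0, 0.929, 0.371, 0.0]
contact_force: [-0.6, -0.7, -1.5]
gripper_width: 0.61
grasp_force: 31.9
```

Emit:
{"fn": "carry_out", "kwargs": {
  "rows": "0 0 -1 0;0 0 -1 0;0 0 -1 0;0 0 0 0;0 0 0 0"
}}

```text
t: 20.95
eef_pos: [0.5077, 0.1265, 0.0478]
tool_rot: [-0.0, 0.929, 0.371, -0.0]
contact_force: [0.0, -0.1, -1.5]
gripper_width: 0.612
grasp_force: 31.9
```

Emit:
{"fn": "carry_out", "kwargs": {
  "rows": "0 0 -1 0;0 0 -0.5 0;0 0 0 0"
}}

```text
t: 21.32
eef_pos: [0.508, 0.1269, 0.0473]
tool_rot: [0.0, 0.929, 0.371, 0.0]
contact_force: [-3.5, -0.2, 10.0]
gripper_width: 0.608
grasp_force: 32.9
```

Emit:
{"fn": "carry_out", "kwargs": {
  "rows": "0 0 0 0;0 0 0 0;0 0 0 0;0 0 0 0;0 0 0 0;0 0 15 0;0 0 30 0;0 0 40 0;0 0 40 0;0 0 0 0",
  "claw": 72
}}

```text
t: 22.58
eef_pos: [0.51, 0.1275, 0.1755]
tool_rot: [0.001, 0.929, 0.371, 0.004]
contact_force: [-0.7, -0.6, -0.0]
gripper_width: 0.845
grasp_force: 0.0
```

```bash
python3 - <<'E'
from h import *
np.set_printoptions(precision=4,suppress=True)
C={n:read_camera(n) for n in("wrist","scene")}; print(get_obs()["eef_pos"])
for n,c in C.items():
  for t,(r,h,g,z) in {"middle_pot":(.027,.084,(.507,.126),.012),"slim_pot":(.02,.112,(.495,-.262),0)}.items():
    q,a=sil(c,*g,r,h,z); b=mask_c(n,t,q)
    if b: print(n,t,fit([(c,b[0])],r,h,g,z).x,b[1],a)
E
```

```text
[0.5078 0.1264 0.1721]
wrist middle_pot [0.5067 0.1275] 4076.0 4395.942519131582
scene slim_pot [ 0.4927 -0.2647] 1443.0 1424.242263913271
```

Emit:
{"fn": "carry_out", "kwargs": {
  "rows": "0 -40 8 0;-2 -50 0 0;-2 -50 0 0;-2 -50 0 0;-2 -50 0 0;-2 -50 0 0;-2 -50 0 0;-1 -48 0 0;0 0 0 0;0 0 0 0",
  "claw": 85.4
}}

```text
t: 24.12
eef_pos: [0.4944, -0.2606, 0.1785]
tool_rot: [-0.001, 0.929, 0.371, -0.0]
contact_force: [0.1, -0.1, -0.6]
gripper_width: 0.999
grasp_force: 0.0
```

```bash
python3 m.py slim_pot
```

```text
[ 0.4947 -0.2599  0.1787] [-0.7774  0.7101  0.1079] [-0.0008  0.9284  0.3716 -0.0002]
slim_pot [ 0.4945 -0.2623] 3109.0 3121.553286665352
```

Emit:
{"fn": "carry_out", "kwargs": {
  "rows": "0 -2.6 -40 0;0 0 -35 0;0 0 -20 0;0 0 -12 0;0 0 -6 0;0 0 -3 0;0 0 0 0;0 0 0 0"
}}

```text
t: 25.22
eef_pos: [0.495, -0.2643, 0.0639]
tool_rot: [0.0, 0.929, 0.371, 0.0]
contact_force: [0.1, -0.3, 0.0]
gripper_width: 1.004
grasp_force: 0.0
```

Emit:
{"fn": "carry_out", "kwargs": {
  "rows": "0 0 0 0;0 0 0 0;0 0 0 0;0 0 0 0;0 0 0 0;0 0 0 0;0 0 0 0;0 0 0 0",
  "claw": 34
}}

```text
t: 26.22
eef_pos: [0.4948, -0.2641, 0.0636]
tool_rot: [0.0, 0.929, 0.371, 0.0]
contact_force: [0.1, 0.0, 6.0]
gripper_width: 0.462
grasp_force: 30.4
```

Emit:
{"fn": "carry_out", "kwargs": {
  "rows": "0 0 5 0;0 0 15 0;0 0 35 0;0 0 40 0;0 15 25 0;0 45 0 0;0 45 0 0;0 50 0 0;4 50 0 0;4 50 0 0"
}}

```text
t: 27.48
eef_pos: [0.5027, -0.0076, 0.1843]
tool_rot: [0.0, 0.929, 0.371, 0.001]
contact_force: [0.7, -0.4, -0.6]
gripper_width: 0.463
grasp_force: 30.5
```

Emit:
{"fn": "carry_out", "kwargs": {
  "rows": "4 50 0 0;0 45 0 0;0 25 0 0;0 12 0 0;0 0 0 0;0 0 0 0"
}}

```text
t: 28.22
eef_pos: [0.5068, 0.1212, 0.1833]
tool_rot: [0.0, 0.929, 0.37, -0.0]
contact_force: [0.7, 0.1, -1.8]
gripper_width: 0.462
grasp_force: 30.5
```

```bash
python3 held.py slim_pot .02 .112 .0636 x
```

```text
[0.5068 0.1216 0.1833] [ 0.2635  0.0278 -1.2463] 0.46148423742308253
wrist slim_pot [0.507  0.1229] 10762.0 11036.110546557931
top slim_pot [0.5007 0.1025] 144.0 518.4941834111232
scene slim_pot [0.5188 0.1022] 897.0 1202.839542271453
```

View pics/held_slim_pot.png

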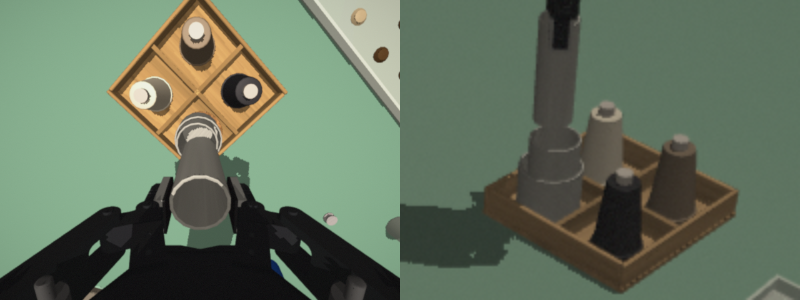

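Wrist view: the slim pot is held upright above the nested mouths at (198,128). I'll centre it and lower it.

Emit:
{"fn": "carry_out", "kwargs": {
  "rows": "1 5 0 0;0 0 -10 0;0 0 -8 0;0 0 -4 0;0 0 -4 0;0 0 -4 0;0 0 -4 0;0 0 0 0"
}}

```text
t: 29.52
eef_pos: [0.5075, 0.1278, 0.149]
tool_rot: [-0.0, 0.929, 0.371, -0.0]
contact_force: [0.3, -0.7, -1.0]
gripper_width: 0.462
grasp_force: 30.5
```

Emit:
{"fn": "carry_out", "kwargs": {
  "rows": "0 -1 0 0;0 0 -4 0;0 0 -4 0;0 0 -4 0;0 0 -4 0;0 0 -4 0;0 0 0 0"
}}

```text
t: 30.4
eef_pos: [0.5074, 0.1268, 0.1289]
tool_rot: [-0.0, 0.929, 0.371, -0.0]
contact_force: [-0.4, 0.3, -1.6]
gripper_width: 0.461
grasp_force: 30.5
```

No contact after about 30 mm of travel into the middle pot, so I carry on.

Emit:
{"fn": "carry_out", "kwargs": {
  "rows": "0 0 -8 0;0 0 -8 0;0 0 -8 0;0 0 -8 0;0 0 -8 0;0 0 -4 0;0 0 -2 0;0 0 0 0"
}}

```text
t: 31.4
eef_pos: [0.5077, 0.127, 0.0833]
tool_rot: [-0.0, 0.929, 0.371, 0.0]
contact_force: [0.3, -0.7, -1.2]
gripper_width: 0.457
grasp_force: 30.5
```

Emit:
{"fn": "carry_out", "kwargs": {
  "rows": "0 0 -1 0;0 0 -1 0;0 0 0 0"
}}

```text
t: 31.78
eef_pos: [0.5077, 0.1269, 0.0813]
tool_rot: [0.0, 0.929, 0.371, 0.0]
contact_force: [-0.5, 0.0, -1.9]
gripper_width: 0.459
grasp_force: 30.5
```

Emit:
{"fn": "carry_out", "kwargs": {
  "rows": "0 0 -1 0;0 0 -1 0;0 0 -0.5 0;0 0 0 0"
}}

```text
t: 32.28
eef_pos: [0.5081, 0.1272, 0.0796]
tool_rot: [0.0, 0.929, 0.371, 0.001]
contact_force: [-0.4, -0.5, 6.3]
gripper_width: 0.462
grasp_force: 31.2
```

Emit:
{"fn": "carry_out", "kwargs": {
  "rows": "0 0 0 0;0 0 0 0;0 0 0 0;0 0 0 0;0 0 0 0;0 0 15 0;0 0 30 0;0 0 40 0;0 0 40 0;0 0 0 0",
  "claw": 65
}}

```text
t: 33.52
eef_pos: [0.5099, 0.1279, 0.2081]
tool_rot: [0.001, 0.929, 0.371, 0.004]
contact_force: [-0.2, 0.2, -0.4]
gripper_width: 0.76
grasp_force: 0.0
```

Emit:
{"fn": "carry_out", "kwargs": {
  "rows": "0 -50 0 0;0 -50 0 0;0 -50 0 0;0 0 0 0;0 0 0 0;0 0 0 0"
}}

```text
t: 34.28
eef_pos: [0.5076, -0.0214, 0.2038]
tool_rot: [-0.0, 0.928, 0.372, 0.0]
contact_force: [0.3, -0.0, -1.2]
gripper_width: 0.76
grasp_force: 0.0
```

```bash
python3 - <<'E'
from h import *
w=read_camera("wrist");s=read_camera("scene"); print(get_obs()["eef_pos"],get_obs()["contact_force"])
cv2.imwrite("pics/end.png",np.hstack([cv2.resize(w["img"],(400,300)),cv2.resize(s["img"][110:260,300:500],(400,300))]))
E
```

```text
[ 0.50764798 -0.02169307  0.20380065] [-0.5178633  -0.49134015  0.51853093]
```

View pics/end.png

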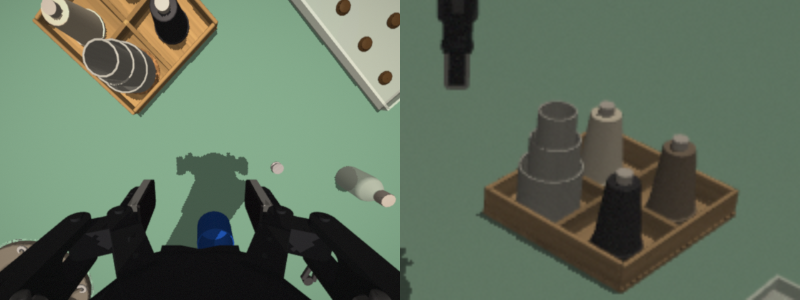

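The last picture shows the three pots nested upright in the cork cell, at (555,160) in the right half, with the cones still standing and the arm clear.

```bash
python3 -c "
from station import *
print(hand_in())"
```

```text
the job is handed in; nothing more can be done
None
```

The three pots are nested upright on the cork pad in the empty cell and let go, and the job is handed in at about 34 s; no verdict came back, and I left the cones, bottle, bobbin and snips alone.

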